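Set bowl and lid on a spice grinder and hold it at its pulse position

ROBOT

A 6-joint arm with a two-finger parallel gripper is mounted at the origin on a cart in front of the work surface, level with it; the furniture and walls round the work are solid. World frame = base frame: x ahead of the robot, y to its left, z up, the work surface at z = 0. Lengths are in m, angles in rad, forces in N, time in s.
With the tool pointing down it reaches from about 0.3 to 0.775 m from the base axis. Payload 14.6 kg.
Tool frame: the origin (TCP) lies between the finger pads; the fingertips stand ctrl.tip_extent ahead of it and the grasp point (between the pads) lies 3 mm ahead of it (ctrl.tip_extent is the distance from the TCP to the fingertips, in m); z points along the fingers, y is the line along which they close (so a half turn about z gives the same grasp; the last joint's range is limited). The gripper opens to 94 mm and grips with 3 to 60 N. Pads are 16 mm wide; open, the fingers measure 119 mm over their backs; the gripper's body (75 mm by 177 mm) begins 78 mm behind the grasp point.
Start: joints at [-1.206, 0.3, 1.521, -0, 1.321, -0.067], TCP at [0.23, -0.5, 0.227] pointing down, gripper open.
Joint ranges: [-3.03, 3.03], [-0.79, 2.21], [0.23, 2.52], [-1.04, 4.18], [0, 3.07], [-2.55, 2.55]. Speed limits (rad/s): [2.22, 2.22, 2.57, 3.14, 3.14, 3.14].

INTERFACE

Orientations are given as [roll, pitch, yaw] about the fixed x, y, z axes, in that order (R = Rz(yaw) Ry(pitch) Rx(roll)).
In Python, from station import ctrl, eyes gives the robot as it stands. The module is installed in compiled form; this text tells all that it offers.
- The arm moves only by the tool creep_tool, called after "Request:" as name([rows], argument=value, ...), one row to a line, values as JSON. Schema: {"type":"object","properties":{"deltas":{"type":"array","items":{"type":"array","items":{"type":"number"},"minItems":6,"maxItems":6},"minItems":1,"maxItems":10},"jaw":{"type":"number"},"grip_force":{"type":"number"},"only":{"type":"string"},"quiet":{"type":"boolean"},"lines":{"type":"string"}},"required":["deltas"],"additionalProperties":false}. deltas is a list of rows, 1 to 10 of them, each of 6 numbers: dx, dy, dz in shares of the most that a row can go, 1 being 50 mm, then a rotation vector rx, ry, rz in shares of pi rad (1.0 is pi rad); each row shifts and turns the commanded pose from where the row before left it, along the tool's axes as they then stand; what a row does not reach is not made up. A row lasts 1/10 s, in which the tool goes at most 0.05 m and 0.15 rad, less where a joint would pass 70% of its speed; a pose out of reach is approached as far as the arm can. jaw is the finger opening in m, set as the call begins (left out keeps the last). The fingers move at their own pace and stop on an object; grip_force is the grip in N (left out, the last holds). Time passes only in rows, so rows that do not move let the fingers close. The tool returns the time, the measured TCP pose, the force, the opening and the grip force at its end. only (a regular expression) keeps the lines of the reply that match it, lines (a string "A,B") keeps lines A to B, and quiet returns only ok. Shift and turn numbers lie between -1 and 1, and a call with a number outside is refused. Input that does not fit is refused with a message, and nothing moves.
- ctrl.get_obs(): the state, without advancing time (a new reading comes with each control period).
- eyes.camera(name): name is "scene" or "top"; returns a dict with "pixels" (384x512x3 uint8, blue, green, red), "fx", "fy", "cx", "cy" (pixels), "extrinsics" (4x4, takes a point from camera to world coordinates). Camera axes: x right, y up, looking along -z (the intrinsics and any distortion apply to the point x, -y, -z); pixel columns grow to the right and rows downward; lengths in m; the calibration is good to about 2 mm. A picture is of the moment at which its call begins. There is no depth.
- ctrl.hand_in(): hands the job in; it is judged then, once.
The state is a dict: "time_s": time; "qpos": joint angles; "joint_vel": joint speeds; "tau": joint torques, N m; "ee_pos": TCP position; "eef_rot": TCP orientation; "force": force on the tool from outside, world axes, zero at the start; "moment": the same for the moment, N m; "grip_width": finger opening in m; "grip_force": force on a finger pad.
Only numpy, scipy, OpenCV 4.12 (cv2) and the standard library are available. Lean on these libraries where they do the work, as an engineer would, in place of code of your own. Each camera call takes 0.05 s, during which the arm holds its last target. There are 200 camera calls.

TASK

Get the electric spice grinder going: first slide the small white bowl along the worktop, without lifting it, until it stands with its middle under the grinder's spout. Then put the lid into the grinder's bayonet collar and twist it clockwise halfway to its lock (to the round stud, an eighth of a turn), where the grinder runs only for as long as the lid is held against its spring. Do not let it reach the lock; finish while still gripping the lid and holding it there, with the egg box, sardine tin and pepper mill left where they are.

Things in the scene. Friction and masses are not known exactly. Their poses are not given: they have to be found in the camera images.
- grinder: Electric spice grinder, fixed on the worktop: upright round steel body 100 mm in diameter (112 at the foot), 138 mm high. Origin on its axis at the worktop, z up. A dark spout points along its -y. Rim marks, each on both sides: bars at the lid slots (its +x and -x), round studs 45 degrees clockwise of them seen from above (pulse), square blocks 90 degrees clockwise (lock).
- grinder_mouth (a point): Centre of the grinder's round mouth, level with the rim, 138 mm above the worktop; axes as grinder. Mouth 66 mm in diameter inside a lip 9 mm thick; two slots 16 mm wide, along its +x and -x out to 80 mm across, let the lid's lugs through (2 to 3 mm play all round).
- spout_mouth (a point): Centre of the spout's downward opening, 110 mm from the grinder's axis along its -y, 56 mm above the worktop (11 mm above the bowl's rim). The spout is a pipe 21 to 25 mm thick; its upper side rises from about 80 mm high at the outlet to 97 mm at the body.
- lid: Loose black bayonet lid, 63 mm high, 0.15 kg, standing on its nose. Origin at the centre of the nose's underside, z up. Plug 62 mm in diameter, tapered to 48 over the lowest 7 mm; flange 82 mm in diameter, 26 to 33 mm high. Two lugs 10 mm wide, 8 to 15 mm high, stick out along +x and -x to 76 mm across. Same either way round. Seated, flange on the rim, its origin is 112 mm above the worktop.
- lid_bar (a point): Middle of the lid's upright grip bar, on the lid's axis 48 mm above its origin; axes as lid. The bar is 50 mm long along x, 12 mm thick along y, from 33 to 63 mm above the lid's origin. The lid goes straight down with its x along the grinder's x (either way round), then turns clockwise seen from above only, the lugs running under the lip.
- switch_ring (a joint): Sprung ring in the collar pushed round by the lid's lugs, rad: 0 at rest; met after about 0.09 rad of lid turn, then follows the lid (lid at 0.785 reads about 0.70). Its spring (0.05 N m at rest, 0.14 at halfway) drives the lid back if let go. From about 1.1 sprung balls resist strongly; past 1.3 the lid runs on and clicks into its lock, which must not happen.
- bowl: Loose white round bowl with a smaller foot, 110 mm across the rim, 45 mm high, 0.25 kg; origin at the centre of its underside, z up.
- egg_box: Bystander: closed egg box 106 x 155 x 72 mm left of the grinder; origin at the centre of its underside.
- sardine_tin: Bystander: flat tin 63 x 105 x 26 mm at the back right; origin at the centre of its underside.
- pepper_mill: Bystander: upright dark wooden pepper mill, 58 mm in diameter, 170 mm high, left of the grinder; origin at the centre of its underside.
Mind the look-alikes: they are no part of the job. Several things have the shape of the bowl; the one meant has the colours described above.

How it is judged:
By the outcome, as a careful person would: the job done as asked, in the order asked, and still so for the second after the job is handed in, while the arm keeps its last pose, push and grip.
It also fails if it takes over 61 s, if anything falls off the work surface, if the arm or the gripper's body presses on something with over 40 N, if the wrist force passes 120 N, or if a joint passes its speed limit or range.

## Working session

There is one attempt and no reset: what is moved stays moved. The work goes in short steps, Python scripts to look and compute and a tool call to move; the robot and the scene stay as the last step left them, time stands still between calls to the robot, and variables do not carry over. Pictures are saved under pics/ and viewed, at most 13 in all, crops included, and the job is handed in when it is done.

```bash
mkdir -p pics; cat > h.py <<'E'
import numpy as np, cv2, pickle
from station import ctrl, eyes
def snap(n,f):
    c=eyes.camera(n); cv2.imwrite('pics/'+f,c['pixels']); pickle.dump(c,open(f'pics/{n}.pkl','wb')); return c
def ray(c,u,v):
    E=np.array(c['extrinsics']); d=E[:3,:3]@np.array([(u-c['cx'])/c['fx'],-(v-c['cy'])/c['fy'],-1]); return E[:3,3],d
def onz(c,u,v,z):
    o,d=ray(c,u,v); return o+d*(z-o[2])/d[2]
def proj(c,p):
    E=np.array(c['extrinsics']); q=E[:3,:3].T@(np.array(p)-E[:3,3]); return c['cx']+c['fx']*q[0]/-q[2], c['cy']-c['fy']*q[1]/-q[2]
E
python3 - <<'E'
from h import *
a=snap('scene','s0.png');b=snap('top','t0.png')
print([k for k in a])
for c in(a,b):print(c['fx'],c['cx'],c['cy'],np.round(c['extrinsics'],3), {k:v for k,v in c.items() if k not in('pixels','extrinsics')})
cv2.imwrite('pics/both.png',cv2.resize(np.vstack([a['pixels'],b['pixels']]),None,fx=.78,fy=.78))
print(ctrl.get_obs(),ctrl.tip_extent)
E
```

```text
['pixels', 'fx', 'fy', 'cx', 'cy', 'extrinsics']
410.5741950073613 258.05053058811814 192.37844969548328 [[-0.865  0.202 -0.459  0.126]
 [-0.502 -0.319  0.804  0.829]
 [ 0.016  0.926  0.377  0.541]
 [ 0.     0.     0.     1.   ]] {'fx': 410.5741950073613, 'fy': 410.5741950073613, 'cx': 258.05053058811814, 'cy': 192.37844969548328}
350.84993836016173 263.66022315453614 194.37663746621178 [[ 0.021  0.999 -0.035  0.59 ]
 [-1.     0.021  0.023 -0.057]
 [ 0.023  0.035  0.999  1.163]
 [ 0.     0.     0.     1.   ]] {'fx': 350.84993836016173, 'fy': 350.84993836016173, 'cx': 263.66022315453614, 'cy': 194.37663746621178}
{'time_s': 0.1, 'qpos': array([-1.20560338e+00,  3.00392449e-01,  1.52152393e+00,  4.88288290e-06,
        1.32070825e+00, -6.65911244e-02]), 'joint_vel': array([-0.00104686,  0.00073031, -0.00208805, -0.00069315, -0.0003851 ,
       -0.00012722]), 'tau': array([ 8.94040641e-04, -5.32649016e+01, -3.53286195e+01,  7.09228450e-02,
        2.35017546e-02, -4.84147199e-05]), 'ee_pos': array([ 0.23009553, -0.49931654,  0.22695364]), 'eef_rot': array([-3.14056328e+00, -7.33888063e-05,  4.31782820e-01]), 'force': array([-0.16523633,  0.19512211, -0.38113009]), 'moment': array([-0.09239681,  0.00249932,  0.02627681]), 'grip_force': 0.0, 'grip_width': 0.09396686937580659} 0.022
```

View pics/s0.png

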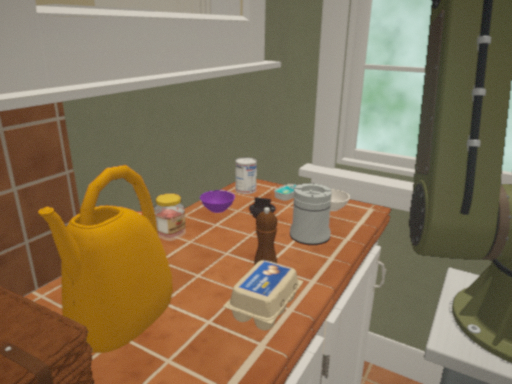

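View pics/t0.png

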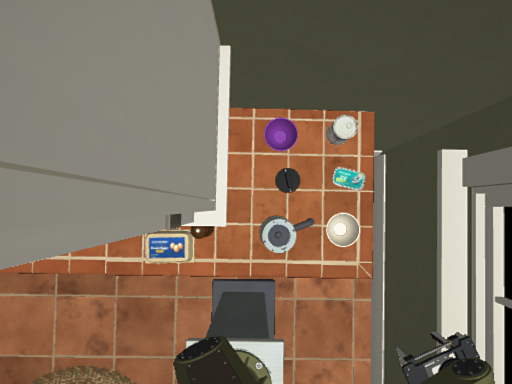

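Top view: there are two bowl shapes, white at (343,230) and purple at (281,134). The white one fits the description. Grinder is at (280,234) with its spout toward (312,223), the lid at (287,180), the tin at (349,178), the egg box at (168,247) and the mill at (202,231). I'll confirm in an enlarged crop.

```bash
python3 - <<'E'
from h import *
a=pickle.load(open('pics/scene.pkl','rb'));b=pickle.load(open('pics/top.pkl','rb'))
cv2.imwrite('pics/c1.png',np.vstack([cv2.resize(b['pixels'][160:265,245:375],(720,582),interpolation=cv2.INTER_CUBIC)]))
I=b['pixels'];hsv=cv2.cvtColor(I,cv2.COLOR_BGR2HSV)
def blobs(m,name,x0,x1,y0,y1,z):
    M=np.zeros_like(m);M[y0:y1,x0:x1]=m[y0:y1,x0:x1]
    cs,_=cv2.findContours(M,cv2.RETR_EXTERNAL,cv2.CHAIN_APPROX_NONE)
    c=max(cs,key=cv2.contourArea);(u,v),ax,an=cv2.fitEllipse(c);
    (mu,mv),r=cv2.minEnclosingCircle(c)
    print(name,cv2.contourArea(c),(u,v),ax,an,(mu,mv,r),'->',onz(b,u,v,z)[:2],onz(b,mu,mv,z)[:2]);return c
H,S,V=cv2.split(hsv)
blobs(((S<100)&(V>60)).astype('u1'),'bowl',320,366,205,255,.045)
blobs((V<75).astype('u1'),'lid',270,305,162,200,.033)
blobs((S<110).astype('u1'),'grinder',255,300,210,258,.138)
print(onz(b,200,200,0),onz(b,374,110,0),onz(b,360,272,0))
E
```

```text
bowl 1026.0 (340.7571105957031, 229.85740661621094) (40.82280349731445, 61.48116683959961) 1.9341813325881958 (340.0, 229.5, 31.004131317138672) -> [ 0.52165054 -0.3314281 ] [ 0.5227421  -0.32898249]
lid 416.5 (287.37335205078125, 179.88226318359375) (22.492826461791992, 23.736448287963867) 77.72099304199219 (287.4090881347656, 179.86363220214844, 12.217988014221191) -> [ 0.67866965 -0.15879174] [ 0.6787326  -0.15890635]
grinder 1084.5 (278.3872375488281, 233.1104278564453) (38.95491027832031, 41.67697525024414) 144.5008544921875 (278.21875, 233.5, 25.087154388427734) -> [ 0.51439862 -0.12599147] [ 0.51325759 -0.12552158]
[0.60821726 0.1259386  0.        ] [ 0.92379162 -0.44984257  0.        ] [ 0.38091953 -0.40834932  0.        ]
```

View pics/c1.png

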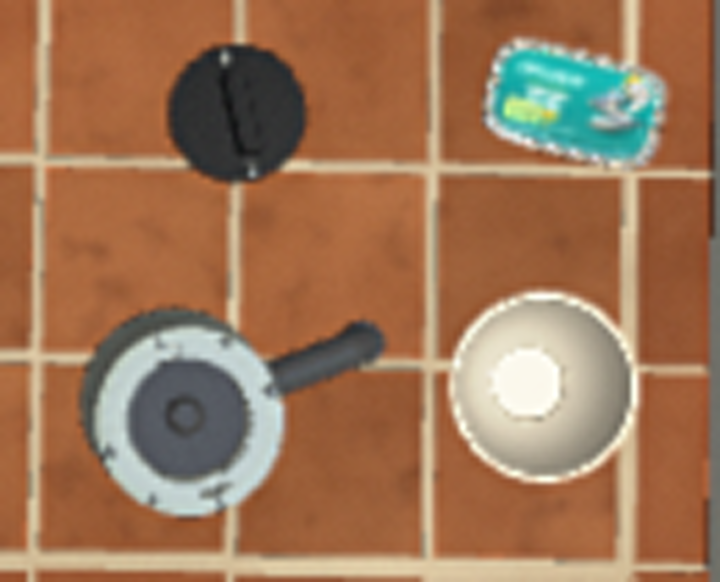

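The crop confirms the white bowl at crop (544,387). Grinder rim centre is at about (188.5,419.5), with bar marks at (160,342)/(215,493) and lock blocks at (270,388)/(108,453). The lid is at (237,113), with light marks at (225,58)/(252,172) showing its bar line.

```bash
cat > m.py <<'E'
from h import *
def W(x,y,c,z): return onz(c,244.5+(x+.5)/5.538,159.5+(y+.5)/5.543,z)
E
python3 - <<'E'
from m import *
a=pickle.load(open('pics/scene.pkl','rb'));b=pickle.load(open('pics/top.pkl','rb'))
I=cv2.cvtColor(b['pixels'],cv2.COLOR_BGR2HSV).astype(int)
def ang(p,q): d=q-p; return np.degrees(np.arctan2(d[1],d[0]))
m=(((I[...,1]<60)&(I[...,2]>140))*255).astype('u1')
def enc(m,x0,x1,y0,y1,z,n):
    M=m*0;M[y0:y1,x0:x1]=m[y0:y1,x0:x1];p=cv2.convexHull(cv2.findNonZero(M));c,r=cv2.minEnclosingCircle(p);e=cv2.fitEllipse(p)
    print(n,c,r,e,onz(b,*c,z),onz(b,*e[0],z))
enc(m,255,300,210,258,.138,'rim')
# bowl: edge-based
g=((I[...,0]>17)|(I[...,1]<110)|(I[...,2]>190)).astype('u1')*255
Bm=cv2.cvtColor(b['pixels'],cv2.COLOR_BGR2LAB)[...,1]; M=(Bm<138).astype('u1')*255
M=cv2.morphologyEx(M,cv2.MORPH_OPEN,np.ones((5,5),'u1'))
enc(M,322,364,208,252,.045,'bowl')
enc((I[...,2]<75).astype('u1')*255,270,305,164,197,.033,'lid')
G=(W(160,342,b,.138)+W(215,493,b,.138)+W(270,388,b,.138)+W(108,453,b,.138)+W(226,340,b,.138)+W(152,500,b,.138))/6
print('G',G,'bars',ang(W(215,493,b,.138),W(160,342,b,.138)),'blocks',ang(W(108,453,b,.138),W(270,388,b,.138))+90,'studs',ang(W(152,500,b,.138),W(226,340,b,.138))+45)
s=W(365,343,b,.075);print('spouttip',s,'yaw',ang(G,s)+90, np.linalg.norm((s-G)[:2]))
print('bowl',W(544,387,b,.045),'lid',W(237,113,b,.033),(W(225,58,b,.033)+W(252,172,b,.033))/2,ang(W(252,172,b,.033),W(225,58,b,.033)))
E
```

```text
rim (278.8544006347656, 234.7788848876953) 17.757463455200195 ((278.8304748535156, 235.37124633789062), (33.39277267456055, 34.55034255981445), 11.66468620300293) [ 0.50957794 -0.12744782  0.138     ] [ 0.50785633 -0.12741102  0.138     ]
bowl (343.82257080078125, 229.5) 18.455568313598633 ((343.84051513671875, 229.3712615966797), (34.17353057861328, 37.04210662841797), 96.93675231933594) [ 0.52297754 -0.34125791  0.045     ] [ 0.52338873 -0.34131034  0.045     ]
lid (287.4090881347656, 179.86363220214844) 12.217988014221191 ((287.34906005859375, 179.8899688720703), (23.98282241821289, 24.13884925842285), 159.84107971191406) [ 0.6787326  -0.15890635  0.033     ] [ 0.67864292 -0.15871354  0.033     ]
G [ 0.50827193 -0.12684095  0.138     ] bars 21.21537917912744 blocks 22.830297714408275 studs 21.152109338987767
spouttip [ 0.54764304 -0.22930738  0.075     ] yaw 21.01848183633504 0.1097700002580841
bowl [ 0.52320888 -0.33803622  0.045     ] lid [ 0.67836604 -0.15883672  0.033     ] [ 0.6772457  -0.15972783  0.033     ] 14.396072741628647
```

```bash
cat >> h.py <<'E'
from scipy.spatial.transform import Rotation as Ro
def delta(p,yaw):
    """tool-axes shift to world p and rz to yaw, from the measured pose"""
    o=ctrl.get_obs(); R=Ro.from_euler('xyz',o['eef_rot']); T=Ro.from_euler('xyz',[np.pi,0,yaw])
    print('d',np.round(R.inv().apply(np.array(p)-o['ee_pos']),4),'rot',np.round((R.inv()*T).as_rotvec(),4),'t',o['time_s'],'F',np.round(o['force'],2))
E
python3 -c "
from h import *
delta([.542,-.388,.12],.372);delta([.542,-.388,.055],.372)"
```

```text
d [0.3299 0.0295 0.1069] rot [-0.001  -0.      0.0598] t 0.1 F [-0.17  0.2  -0.38]
d [0.3299 0.0296 0.1719] rot [-0.001  -0.      0.0598] t 0.1 F [-0.17  0.2  -0.38]
```

The rows are not in the units I measure in: shifts go in shares of 50 mm and turns go in shares of pi rad. I convert before sending: 0.04 m is 0.8, 0.015 m is 0.3, 0.06 rad / 3.1416 = 0.0191.

Request:
creep_tool([
  [0.8,0.07,0.2,0,0,0],
  [0.8,0.07,0.2,0,0,0],
  [0.8,0.07,0.2,0,0,0],
  [0.8,0.07,0.2,0,0,0],
  [0.8,0.07,0.2,0,0,0],
  [0.8,0.07,0.2,0,0,0],
  [0.8,0.07,0.3,0,0,0],
  [0.8,0.07,0.3,0,0,0],
  [0.2,0.03,0.3,0,0,0.0191],
  [0,0,0,0,0,0],
], jaw=0.03)

```text
time_s: 1.1
ee_pos: [0.5426, -0.3865, 0.1194]
eef_rot: [-3.138, 0.002, 0.373]
force: [-0.6, 0.1, -0.3]
grip_width: 0.0299
grip_force: 0.0
```

```bash
python3 -c "
from h import *
delta([.542,-.388,.055],.372)
b=snap('top','t1.png');cv2.imwrite('pics/c2.png',cv2.resize(b['pixels'][180:280,290:410],(720,600),interpolation=cv2.INTER_CUBIC))"
```

```text
d [-0.0009  0.0014  0.0644] rot [-0.0039  0.0022  0.0008] t 1.1 F [-0.55  0.08 -0.29]
```

View pics/c2.png

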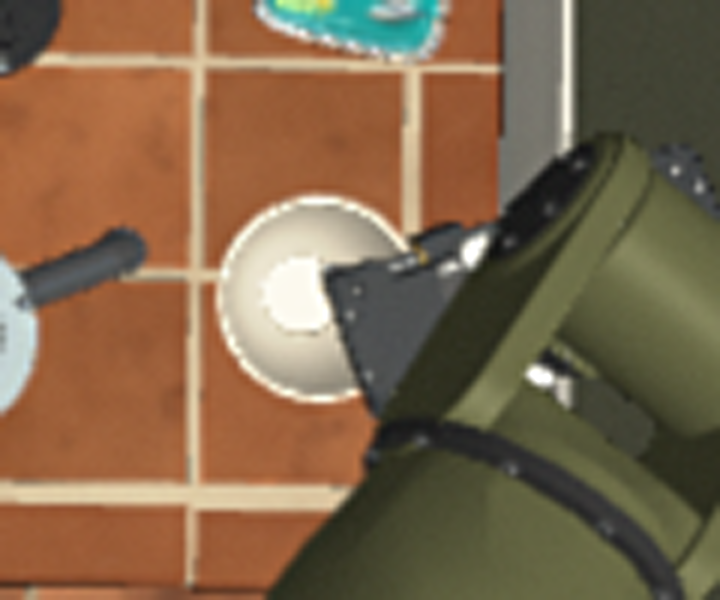

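The gripper body at crop (400,330) hangs over the bowl's outer rim; bowl centre is at about (318,298). Next I lower and pinch the rim lightly.

In the tool's units: 0.02 m is 0.4, 0.015 m is 0.3.

Request:
creep_tool([
  [0,0.02,0.4,0,0,0],
  [0,0,0.4,0,0,0],
  [0,0,0.3,0,0,0],
  [0,0,0.2,0,0,0],
  [0,0,0,0,0,0],
], jaw=0.03)

```text
time_s: 1.65
ee_pos: [0.5419, -0.3892, 0.0566]
eef_rot: [-3.14, 0.001, 0.372]
force: [0.0, -0.9, 0.2]
grip_width: 0.03
grip_force: 0.0
```

Request:
creep_tool([
  [0,0,0,0,0,0],
  [0,0,0,0,0,0],
  [0,0,0,0,0,0],
  [0,0,0,0,0,0],
  [0,0,0,0,0,0],
  [0,0,0,0,0,0],
], jaw=0, grip_force=4)

```text
time_s: 2.25
ee_pos: [0.5427, -0.3892, 0.0578]
eef_rot: [3.141, -0.0, 0.372]
force: [-0.2, 0.4, 2.0]
grip_width: 0.0076
grip_force: 3.9
```

```bash
python3 -c "
from h import *
b=snap('top','t2.png');a=snap('scene','s2.png')
A=cv2.resize(b['pixels'][195:265,300:370],(400,400),interpolation=cv2.INTER_CUBIC)
B=cv2.resize(a['pixels'][160:230,300:370],(400,400),interpolation=cv2.INTER_CUBIC)
cv2.imwrite('pics/c3.png',np.hstack([A,B]))
delta([.542+.025,-.388+.109,.055],.372)"
```

```text
d [ 0.0627 -0.0939  0.0027] rot [ 0.0004 -0.0002 -0.0002] t 2.35 F [-0.24 -0.2   3.44]
```

View pics/c3.png

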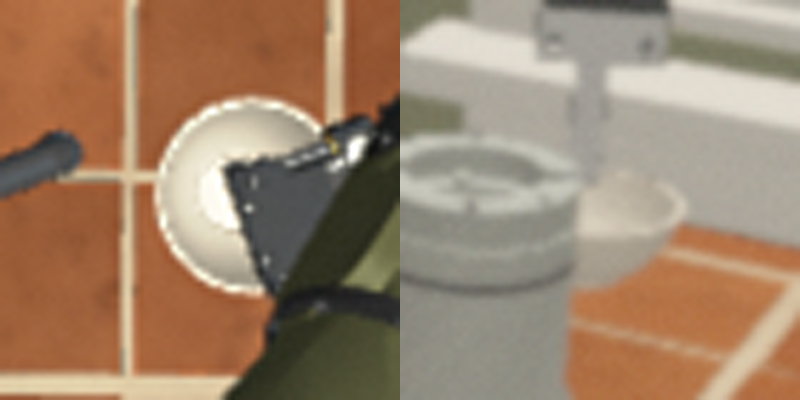

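The rim is pinched (width 7.6 mm); the bowl centre is at crop (255,196). The tool feels +3 N upward, so the bowl is pressed down, not lifted.

```bash
python3 -c "
from h import *
b=pickle.load(open('pics/top.pkl','rb'))
p=onz(b,299.5+255.5/5.714,194.5+196.5/5.714,.045);print(p)
o=ctrl.get_obs();print(o['ee_pos'],'grip-derived',o['ee_pos'][:2]-.053*np.array([.363,-.932]))
s=np.array([.508+.11*.363,-.127-.11*.932]);print('spout',s)
t=o['ee_pos'].copy();t[:2]+=s-p[:2];delta(t,.372)"
```

```text
[ 0.52494742 -0.342493    0.045     ]
[ 0.54270836 -0.38922482  0.05769061] grip-derived [ 0.52346936 -0.33982882]
spout [ 0.54793 -0.22952]
d [ 0.0625 -0.0969 -0.    ] rot [ 0.0004 -0.0002 -0.0002] t 2.35 F [-0.24 -0.2   3.44]
```

In the tool's units: -0.01 m is -0.2, 0.007 m is 0.14.

Request:
creep_tool([
  [0.12,-0.2,0,0,0,0],
  [0.12,-0.2,0,0,0,0],
  [0.12,-0.2,0,0,0,0],
  [0.12,-0.2,0,0,0,0],
  [0.12,-0.2,0,0,0,0],
  [0.12,-0.2,0,0,0,0],
  [0.14,-0.2,0,0,0,0],
  [0.14,-0.2,0,0,0,0],
  [0.12,-0.2,0,0,0,0],
  [0.13,-0.11,0,0,0,0],
])

```text
time_s: 3.35
ee_pos: [0.5662, -0.2763, 0.0575]
eef_rot: [-3.141, 0.0, 0.372]
force: [-2.1, -3.6, 2.3]
grip_width: 0.0114
grip_force: 6.3
```

Request:
creep_tool([
  [0,0,0,0,0,0],
  [0,0,0,0,0,0],
])

```text
time_s: 3.55
ee_pos: [0.5659, -0.277, 0.057]
eef_rot: [-3.14, 0.001, 0.372]
force: [-2.4, 1.8, 0.4]
grip_width: 0.0107
grip_force: 3.9
```

```bash
python3 -c "
from h import *
b=snap('top','t4.png')
cv2.imwrite('pics/c4.png',cv2.resize(b['pixels'][160:265,245:375],(720,582),interpolation=cv2.INTER_CUBIC))
"
```

```text
(no output)
```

View pics/c4.png

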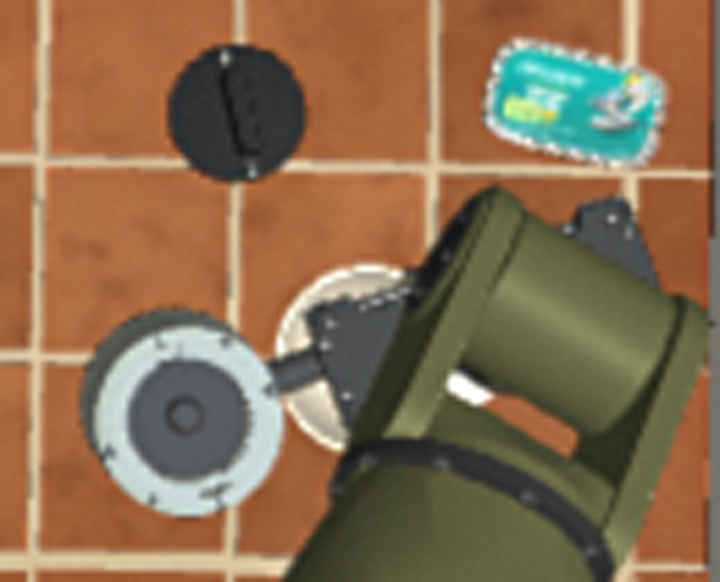

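The bowl now sits under the spout: arc top at (368,264), left edge at (277,355). I release, rise and measure.

In the tool's units: -0.05 m is -1, 0.04 m is 0.8.

Request:
creep_tool([
  [0,0,0,0,0,0],
  [0,0,0,0,0,0],
  [0,0,-0.4,0,0,0],
  [0,0,-1,0,0,0],
  [0,0,-1,0,0,0],
  [0.8,0.6,0,0,0,0],
  [0.8,0.6,0,0,0,0],
  [0.8,0.6,0,0,0,0],
  [0.6,0,0,0,0,0],
  [0,0,0,0,0,0],
], jaw=0.035)

```text
time_s: 4.6
ee_pos: [0.7249, -0.3013, 0.1757]
eef_rot: [-3.14, 0.001, 0.374]
force: [-0.7, 0.5, 0.0]
grip_width: 0.0351
grip_force: 0.0
```

```bash
python3 -c "
from h import *
b=snap('top','t5.png')
cv2.imwrite('pics/c5.png',cv2.resize(b['pixels'][160:265,245:375],(720,582),interpolation=cv2.INTER_CUBIC))
u,v=proj(b,[.548,-.2295,.045]);print((u-244.5)*5.538,(v-159.5)*5.543)
"
```

```text
357.6788377073083 340.678920151923
```

View pics/c5.png

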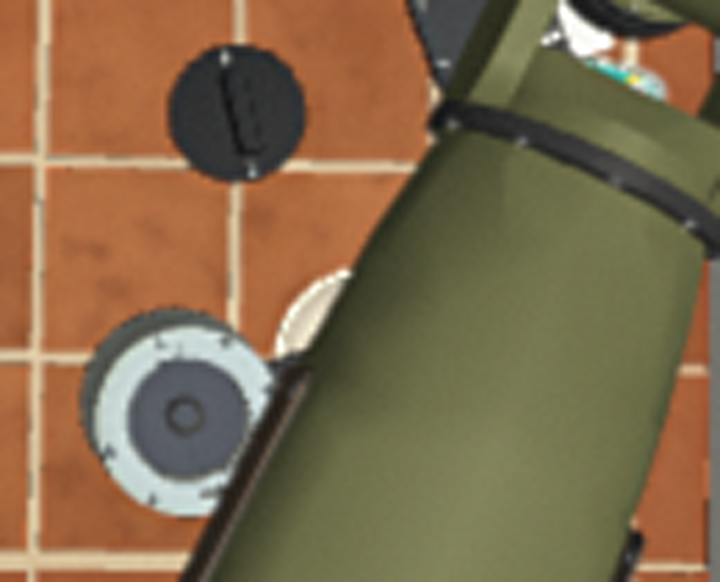

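```bash
python3 -c "
from h import *
delta([.678,-.159,.16],.251)"
```

```text
d [ 0.0097 -0.1499  0.0164] rot [-0.0011  0.0009  0.122 ] t 4.65 F [ 0.15  0.07 -0.53]
```

In the tool's units: -0.03 m is -0.6, 0.0164 m is 0.328, 0.122 rad / 3.1416 = 0.0388.

Request:
creep_tool([
  [0.04,-0.6,0,0,0,0],
  [0.04,-0.6,0,0,0,0],
  [0.04,-0.6,0,0,0,0],
  [0.04,-0.6,0,0,0,0],
  [0.034,-0.6,0.328,0,0,0.0388],
  [0,0,0,0,0,0],
], jaw=0.045)

```text
time_s: 5.25
ee_pos: [0.6755, -0.1569, 0.1607]
eef_rot: [-3.14, 0.002, 0.248]
force: [0.0, 0.1, 0.5]
grip_width: 0.0451
grip_force: 0.0
```

```bash
python3 -c "
from h import *
b=snap('top','t6.png');a=snap('scene','s6.png')
A=cv2.resize(b['pixels'][200:260,270:370],(800,480),interpolation=cv2.INTER_CUBIC)
cv2.imwrite('pics/c6.png',A)
u,v=proj(b,[.548,-.2295,.045]);print((u-269.5)*8,(v-199.5)*8)
delta([.678,-.159,.059],.251)"
```

```text
316.6902675439628 171.6888618465423
d [ 0.0013 -0.0007  0.1035] rot [ 0.0005 -0.0005  0.0005] t 5.35 F [-0.39 -0.25  0.31]
```

View pics/c6.png

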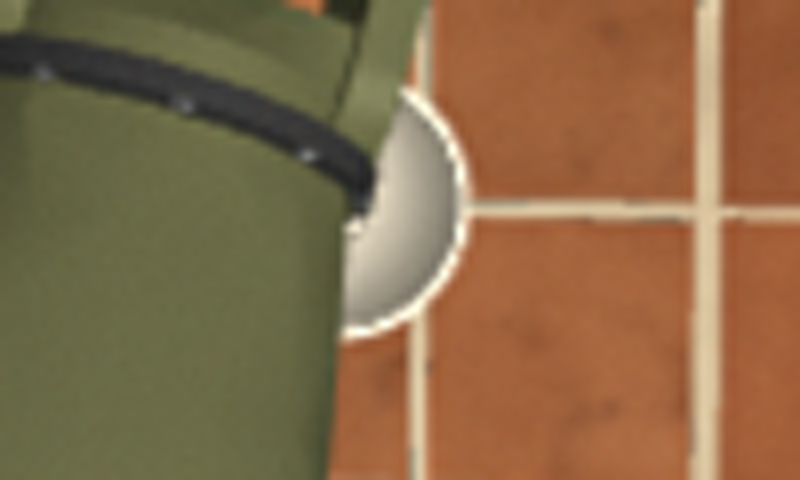

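In this view the bowl's right edge is at (469,200), top (400,90), bottom (345,337), so its centre is about (331,203). The spout mouth projects to (317,172), so the bowl is roughly 13 mm short. I'll fit it properly, then nudge it.

```bash
cat > fit.py <<'E'
from h import *
from scipy.optimize import least_squares
def fit(c,f,box,keep):
    L=cv2.cvtColor(cv2.resize(c['pixels'],None,fx=4,fy=4,interpolation=cv2.INTER_CUBIC),cv2.COLOR_BGR2LAB)
    m=((L[...,0]>190)&(L[...,1]<140)).astype('u1'); x0,x1,y0,y1=box
    v,u=np.nonzero(m[y0*4:y1*4,x0*4:x1*4]); u=(u+.5)/4+x0-.5; v=(v+.5)/4+y0-.5
    k=keep(u,v);u=u[k];v=v[k]
    P=np.array([onz(c,a,b,.045)[:2] for a,b in zip(u,v)])
    r=least_squares(lambda p:np.hypot(*(P-p).T)-.0535,f,loss='soft_l1',f_scale=.001)
    print(len(u),r.x,r.cost);return r.x
E
python3 - <<'E'
from fit import *
c=pickle.load(open('pics/top.pkl','rb'))
near=lambda u,v:abs(np.hypot(u-310.9,v-224.9)-16.8)<2.2
fit(c,[.537,-.236],(313,332,208,244),near)
c['pixels']=cv2.imread('pics/t4.png'); fit(c,[.537,-.236],(292,318,205,244),near)
E
```

```text
1058 [ 0.53617058 -0.23564066] 0.0009587381335788314
1602 [ 0.53550989 -0.23848489] 0.0027528083780039747
```

```bash
python3 -c "
from h import *
delta([.46,-.282,.21],2.106)"
```

```text
d [-0.2404  0.0642 -0.0476] rot [ 8.0000e-04  1.0000e-04 -1.8545e+00] t 5.35 F [-0.39 -0.25  0.31]
```

In the tool's units: -0.04 m is -0.8, -0.024 m is -0.48, -0.15 rad / 3.1416 = -0.0477.

Request:
creep_tool([
  [0,0,-0.48,0,0,0],
  [0,0.2,-0.48,0,0,0],
  [-0.8,0.2,0,0,0,0],
  [-0.8,0.2,0,0,0,0],
  [-0.8,0.2,0,0,0,0],
  [-0.8,0.2,0,0,0,0],
  [-0.8,0.14,0,0,0,0],
  [-0.8,0.14,0,0,0,0],
  [0,0,0,0,0,-0.0477],
  [0,0,0,0,0,-0.0477],
], jaw=0, grip_force=5)

```text
time_s: 6.35
ee_pos: [0.4595, -0.2831, 0.2109]
eef_rot: [3.14, -0.001, 0.554]
force: [0.1, 0.1, -0.4]
grip_width: 0.0005
grip_force: 0.0
```

Request:
creep_tool([
  [0,0,0,0,0,-0.0477],
  [0,0,0,0,0,-0.0477],
  [0,0,0,0,0,-0.0477],
  [0,0,0,0,0,-0.0477],
  [0,0,0,0,0,-0.0477],
  [0,0,0,0,0,-0.0477],
  [0,0,0,0,0,-0.0477],
  [0,0,0,0,0,-0.0477],
  [0,0,0,0,0,-0.0477],
  [0,0,0,0,0,-0.0477],
])

```text
time_s: 7.35
ee_pos: [0.4603, -0.2824, 0.2105]
eef_rot: [3.141, 0.001, 2.056]
force: [0.3, -0.4, 1.0]
grip_width: 0.0005
grip_force: 0.0
```

```bash
python3 -c "
from h import *
delta([.46,-.282,.042],2.106)"
```

```text
d [ 0.0008 -0.0002  0.1685] rot [ 0.0005  0.0014 -0.0498] t 7.35 F [ 0.33 -0.35  1.  ]
```

In the tool's units: 0.04 m is 0.8, 0.03 m is 0.6, -0.05 rad / 3.1416 = -0.0159.

Request:
creep_tool([
  [0,0,0.8,0,0,-0.0159],
  [0,0,0.8,0,0,0],
  [0,0,0.8,0,0,0],
  [0,0,0.6,0,0,0],
  [0,0,0.36,0,0,0],
  [0,0,0,0,0,0],
  [0,0.2,0,0,0,0],
  [0,0.14,0,0,0,0],
  [0,0.1,0,0,0,0],
  [0,0.1,0,0,0,0],
])

```text
time_s: 8.35
ee_pos: [0.4847, -0.2676, 0.0428]
eef_rot: [3.141, 0.002, 2.1]
force: [-4.4, -3.0, 3.1]
grip_width: 0.0006
grip_force: 2.5
```

Request:
creep_tool([
  [0,0.08,0,0,0,0],
  [0,0.08,0,0,0,0],
  [0,0,0,0,0,0],
  [0,0,0,0,0,0],
])

```text
time_s: 8.75
ee_pos: [0.491, -0.2631, 0.0417]
eef_rot: [3.141, -0.0, 2.1]
force: [0.6, -0.8, -0.3]
grip_width: 0.0006
grip_force: 0.0
```

```bash
python3 -c "
from h import *
delta([.490,-.264,.042],2.106)"
```

```text
d [-0.0003 -0.0013 -0.0003] rot [ 0.0004 -0.     -0.0059] t 8.75 F [ 0.58 -0.83 -0.31]
```

In the tool's units: -0.05 m is -1, -0.03 m is -0.6.

Request:
creep_tool([
  [0,-0.4,0,0,0,0],
  [0,-0.6,-0.4,0,0,0],
  [0,-0.6,-1,0,0,0],
  [0,-0.6,-1,0,0,0],
  [0,-0.6,-0.8,0,0,0],
  [0,-0.4,0,0,0,0],
  [0,0,0,0,0,0],
])

```text
time_s: 9.45
ee_pos: [0.3589, -0.3407, 0.1884]
eef_rot: [3.141, 0.002, 2.098]
force: [0.2, 0.9, 0.4]
grip_width: 0.0004
grip_force: 0.0
```

```bash
python3 - <<'E'
from fit import *
c=snap('top','t7.png')
cv2.imwrite('pics/c7.png',cv2.resize(c['pixels'][160:265,245:375],(720,582),interpolation=cv2.INTER_CUBIC))
near=lambda u,v:(abs(np.hypot(u-309.1,v-221)-16.8)<3)&~((u<302)&(v>218)&(v<235))
r=fit(c,[.548,-.2295],(285,335,200,245),near)
near=lambda u,v:(abs(np.hypot(u-q[0],v-q[1])-16.8)<2)&~((u<302)&(v>218)&(v<235))
q=proj(c,[*r,.045]);fit(c,r,(285,335,200,245),near)
E
```

```text
2806 [ 0.54795805 -0.22805602] 0.007061582559839954
2371 [ 0.5485765  -0.22698199] 0.003523406681844331
```

View pics/c7.png

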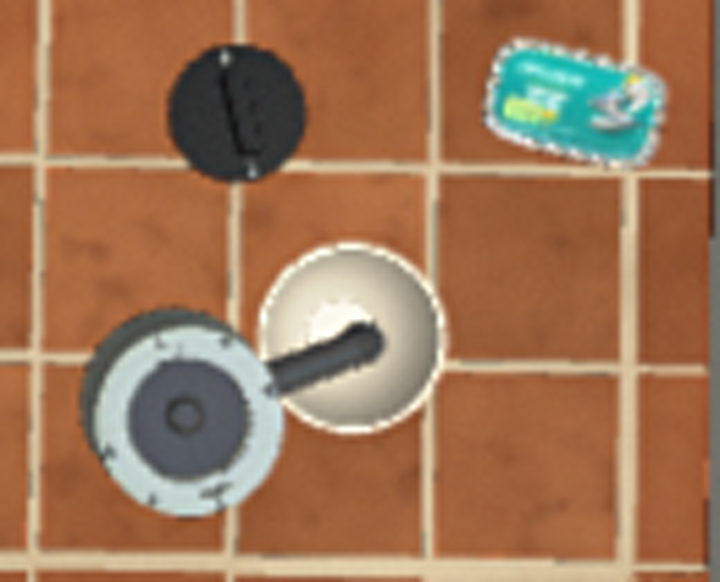

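The bowl rim circle is centred at (353,338), about 3 mm from the spout mouth's (358,341). The bowl is done, so on to the lid.

In the tool's units: -0.03 m is -0.6, 0.15 rad / 3.1416 = 0.0477.

Request:
creep_tool([
  [0,0,-0.6,0,0,0.0477],
  [0,0,0,0,0,0.0477],
  [0,0,0,0,0,0.0477],
  [0,0,0,0,0,0.0477],
  [0,0,0,0,0,0.0477],
  [0,0,0,0,0,0.0477],
  [0,0,0,0,0,0.0477],
  [0,0,0,0,0,0.0477],
  [0,0,0,0,0,0.0477],
  [0,0,0,0,0,0.0477],
], jaw=0.045)

```text
time_s: 10.5
ee_pos: [0.3608, -0.3388, 0.2163]
eef_rot: [-3.14, -0.0, 0.595]
force: [-0.1, -0.5, -0.4]
grip_width: 0.0452
grip_force: 0.0
```

Request:
creep_tool([
  [0,0,0,0,0,0.0477],
  [0,0,0,0,0,0.0477],
  [0,0,0,0,0,0.0159],
  [0,0,0,0,0,0],
])

```text
time_s: 10.9
ee_pos: [0.3607, -0.3389, 0.2164]
eef_rot: [-3.14, 0.001, 0.25]
force: [0.1, -0.1, -0.3]
grip_width: 0.045
grip_force: 0.0
```

```bash
python3 -c "
from h import *
delta([.678,-.159,.16],.251)"
```

```text
d [ 0.3519 -0.0957  0.0564] rot [-0.0018  0.0006 -0.0009] t 10.9 F [ 0.11 -0.09 -0.25]
```

In the tool's units: 0.04 m is 0.8, 0.036 m is 0.72.

Request:
creep_tool([
  [0.8,-0.22,0,0,0,0],
  [0.8,-0.22,0,0,0,0],
  [0.8,-0.22,0,0,0,0],
  [0.8,-0.22,0,0,0,0],
  [0.8,-0.22,0,0,0,0],
  [0.8,-0.22,0,0,0,0],
  [0.8,-0.22,0,0,0,0],
  [0.8,-0.22,0.4,0,0,0],
  [0.64,-0.16,0.72,0,0,0],
  [0,0,0,0,0,0],
])

```text
time_s: 11.9
ee_pos: [0.6777, -0.1557, 0.153]
eef_rot: [-3.136, 0.009, 0.255]
force: [-0.9, -0.1, -0.7]
grip_width: 0.0449
grip_force: 0.0
```

```bash
python3 -c "
from h import *
delta([.678,-.159,.059],.251)"
```

```text
d [0.0003 0.0039 0.094 ] rot [-0.006   0.0091  0.0045] t 11.9 F [-0.89 -0.14 -0.71]
```

In the tool's units: 0.03 m is 0.6, 0.02 m is 0.4.

Request:
creep_tool([
  [0,0,0,0,0,0],
  [0,0,0.6,0,0,0],
  [0,0,0.6,0,0,0],
  [0,0,0.4,0,0,0],
  [0,0,0.36,0,0,0],
  [0,0,0,0,0,0],
  [0,0,0,0,0,0],
])

```text
time_s: 12.6
ee_pos: [0.6777, -0.1603, 0.0656]
eef_rot: [3.14, -0.002, 0.25]
force: [0.1, 0.0, 0.2]
grip_width: 0.0449
grip_force: 0.0
```

```bash
python3 -c "
from h import *
delta([.678,-.159,.059],.251)"
```

```text
d [ 0.0006 -0.0012  0.0066] rot [ 0.0011 -0.0019 -0.0013] t 12.6 F [0.15 0.   0.2 ]
```

In the tool's units: 0.005 m is 0.1, -0.001 m is -0.02.

Request:
creep_tool([
  [0,-0.02,0.1,0,0,0],
  [0,0,0,0,0,0],
])

```text
time_s: 12.8
ee_pos: [0.6773, -0.1588, 0.0592]
eef_rot: [3.141, -0.001, 0.25]
force: [0.0, 0.1, -0.6]
grip_width: 0.0448
grip_force: 0.0
```

Request:
creep_tool([
  [0,0,0,0,0,0],
  [0,0,0,0,0,0],
  [0,0,0,0,0,0],
  [0,0,0,0,0,0],
  [0,0,0,0,0,0],
  [0,0,0,0,0,0],
], jaw=0, grip_force=40)

```text
time_s: 13.4
ee_pos: [0.6771, -0.1587, 0.0582]
eef_rot: [-3.141, 0.0, 0.25]
force: [-0.4, -0.5, -1.4]
grip_width: 0.0117
grip_force: 40.0
```

```bash
python3 -c "
from h import *
o=ctrl.get_obs();print(o['ee_pos'],o['eef_rot'],o['moment'])"
```

```text
[ 0.6770671  -0.15866571  0.05824473] [-3.14132860e+00  3.38831588e-04  2.49772787e-01] [0.05139896 0.00631518 0.00961152]
```

In the tool's units: -0.045 m is -0.9, -0.02 m is -0.4.

Request:
creep_tool([
  [0,0,-0.4,0,0,0],
  [0,0,-0.8,0,0,0],
  [0,0,-0.8,0,0,0],
  [0,0,-0.8,0,0,0],
  [0,0,-0.9,0,0,0],
  [0,0,0,0,0,0],
])

```text
time_s: 14.0
ee_pos: [0.6786, -0.1591, 0.2508]
eef_rot: [3.136, -0.009, 0.25]
force: [0.6, -0.8, -1.0]
grip_width: 0.0115
grip_force: 40.0
```

```bash
python3 -c "
from h import *
delta([.5075,-.1275,.24],.373)"
```

```text
d [-0.1581 -0.073   0.009 ] rot [ 0.0058 -0.0087 -0.1232] t 14.0 F [ 0.57 -0.83 -0.97]
```

In the tool's units: -0.035 m is -0.7, -0.025 m is -0.5, -0.123 rad / 3.1416 = -0.0392.

Request:
creep_tool([
  [-0.4,-0.2,0,0,0,0],
  [-0.7,-0.32,0,0,0,0],
  [-0.7,-0.32,0,0,0,0],
  [-0.7,-0.32,0,0,0,0],
  [-0.5,-0.22,0,0,0,0],
  [-0.16,-0.08,0,0,0,-0.0392],
  [0,0,0,0,0,0],
  [0,0,0,0,0,0],
  [0,0,0,0,0,0],
])

```text
time_s: 14.9
ee_pos: [0.5065, -0.1271, 0.243]
eef_rot: [-3.141, 0.0, 0.37]
force: [-0.0, -0.7, -1.1]
grip_width: 0.0119
grip_force: 40.0
```

```bash
python3 - <<'E'
from h import *
delta([.5075,-.1275,.205],.373)
b=snap('top','t8.png');a=snap('scene','s8.png')
A=cv2.resize(a['pixels'][140:250,260:370],(400,400),interpolation=cv2.INTER_CUBIC)
B=cv2.resize(b['pixels'][190:270,245:325],(400,400),interpolation=cv2.INTER_CUBIC)
cv2.imwrite('pics/c8.png',np.hstack([A,B]))
o=ctrl.get_obs()
for n,p in dict(rimc=[.508,-.127,.138],lidc=[*o['ee_pos'][:2],o['ee_pos'][2]-.058+.026]).items():
    u,v=proj(a,p);print(n,(u-259.5)*400/110,(v-139.5)*400/110)
    q=[proj(a,np.array(p)+.041*np.array([np.cos(t),np.sin(t),0])) for t in np.linspace(0,6.28,60)]; q=(np.array(q)-[259.5,139.5])*400/110
    print(q.min(0),q.max(0))
E
```

```text
d [0.0008 0.0007 0.038 ] rot [-0.0003  0.0004 -0.0026] t 14.9 F [-0.   -0.67 -1.14]
rimc 189.3746221253373 179.9219310306114
[133.36083886 159.95908789] [245.83580208 201.33296173]
lidc 198.13854795409537 85.4977370368434
[140.62264493  68.25545108] [256.14367119 104.01606695]
```

View pics/c8.png

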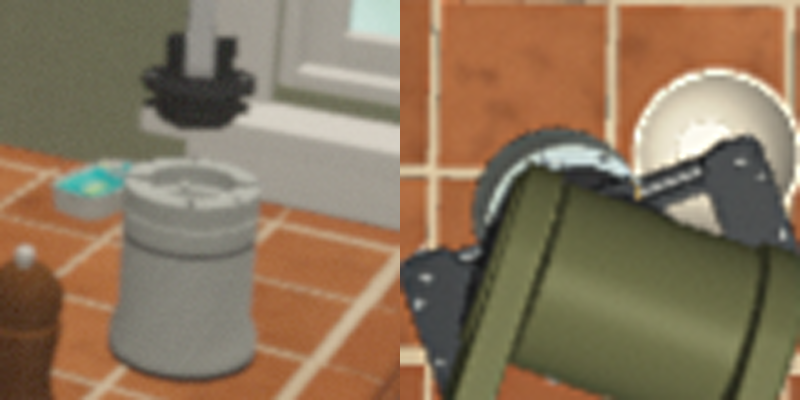

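The scene half shows the lid flange (142..256, centre 199) above the rim (123..261, centre 192), matching the projections to 1–2 mm. Next I lower gently.

In the tool's units: 0.02 m is 0.4, 0.015 m is 0.3, -0.002 rad / 3.1416 = -0.0006.

Request:
creep_tool([
  [0.01,0.01,0.4,0,0,-0.0006],
  [0,0,0.3,0,0,0],
  [0,0,0.2,0,0,0],
  [0,0,0.12,0,0,0],
  [0,0,0,0,0,0],
  [0,0,0.06,0,0,0],
  [0,0,0.06,0,0,0],
  [0,0,0,0,0,0],
])

```text
time_s: 15.8
ee_pos: [0.5067, -0.1273, 0.1864]
eef_rot: [-3.142, 0.0, 0.375]
force: [0.4, -0.6, -2.0]
grip_width: 0.0115
grip_force: 40.0
```

```bash
python3 -c "
from h import *
delta([.507,-.1275,.170],.373);print(ctrl.get_obs()['moment'])"
```

```text
d [0.0002 0.0003 0.0164] rot [-0.      0.0001  0.0018] t 15.8 F [ 0.39 -0.56 -2.04]
[-0.02778442  0.02452008  0.00598669]
```

No contact yet, and the lugs are entering. Continuing down.

In the tool's units: 0.003 m is 0.06, 0.002 m is 0.04.

Request:
creep_tool([
  [0,0,0.06,0,0,0],
  [0,0,0.06,0,0,0],
  [0,0,0.06,0,0,0],
  [0,0,0.06,0,0,0],
  [0,0,0.04,0,0,0],
  [0,0,0,0,0,0],
  [0,0,0,0,0,0],
])

```text
time_s: 16.5
ee_pos: [0.5067, -0.1273, 0.1725]
eef_rot: [3.142, -0.0, 0.375]
force: [0.0, -0.8, -1.9]
grip_width: 0.0119
grip_force: 40.0
```

```bash
python3 -c "
from h import *
delta([.507,-.1275,.170],.373);print(ctrl.get_obs()['moment'])"
```

```text
d [0.0002 0.0003 0.0025] rot [ 0.     -0.      0.0019] t 16.5 F [ 0.04 -0.81 -1.86]
[ 0.02756081 -0.01575822  0.00345039]
```

Request:
creep_tool([
  [0,0,0.04,0,0,0],
  [0,0,0.02,0,0,0],
  [0,0,0.02,0,0,0],
  [0,0,0,0,0,0],
  [0,0,0,0,0,0],
])

```text
time_s: 17.0
ee_pos: [0.5068, -0.1274, 0.1701]
eef_rot: [3.141, -0.001, 0.375]
force: [-7.5, 2.3, 15.9]
grip_width: 0.0119
grip_force: 40.0
```

```bash
python3 -c "
from h import *
delta([.507,-.1275,.170],.373);print(ctrl.get_obs()['moment'])"
```

```text
d [0.0001 0.0002 0.0001] rot [ 0.0008 -0.001   0.0018] t 17.0 F [-7.51  2.29 15.86]
[0.49950908 1.49191022 0.02047731]
```

Seated at TCP z 0.170. I ease the pressure and twist clockwise.

The rows are not in the units I measure in: shifts go in shares of 50 mm and turns go in shares of pi rad. I convert before sending: -0.001 m is -0.02, 0.05 rad / 3.1416 = 0.0159.

Request:
creep_tool([
  [0,0,-0.02,0,0,0.0064],
  [0,0,0,0,0,0.0127],
  [0,0,0,0,0,0.0159],
  [0,0,0,0,0,0.0159],
  [0,0,0,0,0,0.0159],
  [0,0,0,0,0,0],
  [0,0,0,0,0,0],
])

```text
time_s: 17.7
ee_pos: [0.507, -0.1277, 0.1701]
eef_rot: [3.141, -0.001, 0.164]
force: [-1.9, -2.0, 5.2]
grip_width: 0.012
grip_force: 40.0
```

```bash
python3 -c "
from h import *
delta([.507,-.1275,.170],.373-.785);print(ctrl.get_obs()['moment'])"
```

```text
d [ 0.0001 -0.0002  0.0001] rot [ 0.0007 -0.0013  0.5764] t 17.7 F [-1.89 -1.99  5.2 ]
[-0.20373038  0.39460955  0.04625828]
```

In the tool's units: 0.07 rad / 3.1416 = 0.0223.

Request:
creep_tool([
  [0,0,0,0,0,0.0191],
  [0,0,0,0,0,0.0223],
  [0,0,0,0,0,0.0223],
  [0,0,0,0,0,0.0223],
  [0,0,0,0,0,0.0223],
  [0,0,0,0,0,0.0223],
  [0,0,0,0,0,0.0223],
  [0,0,0,0,0,0.0159],
  [0,0,0,0,0,0.0095],
  [0,0,0,0,0,0],
])

```text
time_s: 18.7
ee_pos: [0.5068, -0.128, 0.1701]
eef_rot: [3.14, -0.001, -0.396]
force: [-2.8, -4.6, 5.5]
grip_width: 0.0117
grip_force: 40.0
```

Request:
creep_tool([
  [0,0,0,0,0,0],
  [0,0,0,0,0,0],
])

```text
time_s: 18.9
ee_pos: [0.5068, -0.128, 0.1701]
eef_rot: [3.141, -0.001, -0.395]
force: [-4.3, -4.9, 5.8]
grip_width: 0.0116
grip_force: 40.0
```

```bash
python3 - <<'E'
from h import *
delta([.507,-.1275,.170],.373-.785);print(ctrl.get_obs()['moment'])
b=snap('top','t9.png');a=snap('scene','s9.png')
A=cv2.resize(a['pixels'][150:250,270:370],(600,600),interpolation=cv2.INTER_CUBIC)
cv2.imwrite('pics/c9.png',A)
E
```

```text
d [-0.     -0.0005  0.0001] rot [ 0.001  -0.0014  0.0165] t 18.9 F [-4.3  -4.91  5.81]
[-0.67912454  0.56846389  0.19907606]
```

View pics/c9.png

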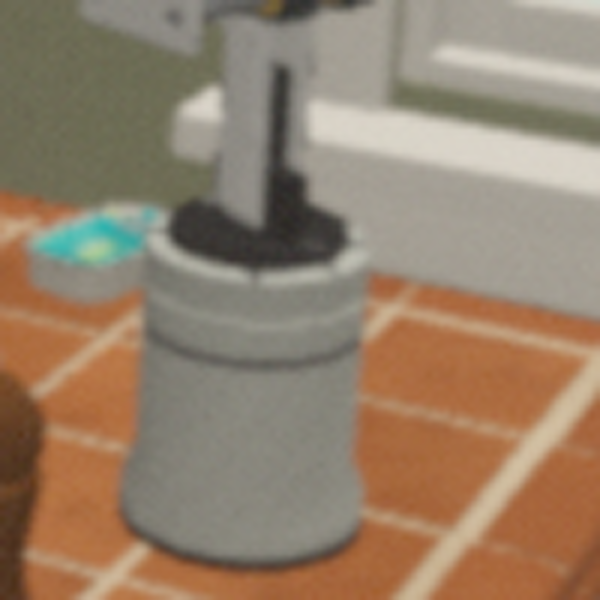

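The lid is seated flush on the rim (flange about (260,230)) and turned about 44°, with a spring moment of 0.2 N·m. I add the last bit, check the bowl and hand in.

In the tool's units: 0.012 rad / 3.1416 = 0.0038.

Request:
creep_tool([
  [0,0,0,0,0,0.0032],
  [0,0,0,0,0,0.0038],
  [0,0,0,0,0,0],
  [0,0,0,0,0,0],
  [0,0,0,0,0,0],
])

```text
time_s: 19.5
ee_pos: [0.5068, -0.128, 0.1701]
eef_rot: [3.141, -0.001, -0.417]
force: [-3.0, -4.7, 6.0]
grip_width: 0.0117
grip_force: 40.0
```

```bash
python3 - <<'E'
from fit import *
c=eyes.camera('top')
q=proj(c,[.548,-.228,.045])
fit(c,[.548,-.228],(305,335,200,245),lambda u,v:(abs(np.hypot(u-q[0],v-q[1])-16.8)<2.5))
o=ctrl.get_obs();print(o['eef_rot'],o['moment'],o['force'],o['ee_pos'])
E
```

```text
1223 [ 0.54861356 -0.22577293] 0.0014356254011175338
[ 3.14046807e+00 -1.29042850e-03 -4.17344312e-01] [-0.722694    0.61522828  0.26447563] [-3.31790872 -4.15062515  5.9302689 ] [ 0.50678937 -0.12802823  0.17009046]
```

```bash
python3 -c "
from station import ctrl
print(ctrl.hand_in())"
```

```text
the job is handed in; nothing more can be done
None
```

I've handed the job in at about 19.5 s: the white bowl stands about 3–4 mm off centre under the spout, and the lid is seated, turned clockwise to about 0.79 rad, and still gripped and held against its spring, short of the lock.

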